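Press a moisture-dish lid home with the hand press

TASK

Two hand presses stand on the bench; one of them (red grip) holds a moisture dish whose lid still stands proud. Pull that press's lever down to the end of its stroke so that the lid goes fully home, then ease the lever back slowly until it is fully up again, without letting it snap back, and let go. Leave the lever of the empty press alone.

Things in the scene. Friction and masses are not known exactly. Their poses are not given: they have to be found in the camera images.
- press: press to use: blue, fixed, foot 160 x 110 mm, 196 mm high at the ram, round aluminium dish (60 mm) in the nest under the ram. Origin at bench level under the ram; x to its back (column), z up. Steel lever rod 12 mm thick on its -y side. Red grip at the rod's end: cylinder along y, 30 mm diameter, 36 mm long, both flat ends free, can be pinched across them (along y) from above
- press_lever (a joint): its lever, rad: 0 up at the home stop, 0.6 pulled down to the lower stop. Grip centre in the press frame, mm: (30 - 190 cos(0.7 - q), -45, 130 + 190 sin(0.7 - q)), i.e. (-115, -45, 252) up, (-159, -45, 149) down. The ram sinks 30 mm per rad. A spring lifts it with 3 N at the grip at the top, 11 N at the bottom; let go more than 20 mm below home, it snaps back
- dish_lid (a joint): how far the lid of the dish stands above its seat, in m: 0 fully home, about 0.005 at the start; it is a tight fit and stays where the ram has pushed it
- spare_lever (a joint): lever of the other, empty press (alike, but with a black grip), in rad: 0 fully up; to be left alone
Not all that is in view belongs to the job. Leave any blue or orange look-alike of the part that bears dish_lid alone.

How it is judged (in metres and radians):
On the way:
1. the lever of the loaded press is down (over 0.5 rad) and the lid is home (value of joint press_lever above 0.5 rad and value of joint dish_lid below 0.0025 m), for 0.1 s.
At the end, for the whole second after the job is handed in: The lid of the dish is home (within 2.5 mm of its seat), the lever of its press is back up within 0.06 rad of its home stop and at rest, and the lever of the empty press is up within 0.06 rad (value of joint each of press_lever, spare_lever below 0.06 rad and velocity of joint press_lever between -0.1 and 0.1 rad/s and value of joint dish_lid below 0.0025 m); the robot touches nothing.
It fails at once if the lever snaps back (rises faster than 1.5 rad/s, about 0.28 m/s at the grip) (velocity of joint press_lever below -1.5 rad/s).
It fails at once if the lever of the empty press is pulled (over 0.15 rad) (value of joint spare_lever above 0.15 rad).
It also fails if it takes over 38 s, if anything falls off the work surface, if the arm or the gripper's body presses on something with over 40 N, if the wrist force passes 120 N, or if a joint passes its speed limit or range.

ROBOT

A 6-joint arm with a two-finger parallel gripper is mounted at the origin on a cart in front of the work surface, level with it; the furniture and walls round the work are solid. World frame = base frame: x ahead of the robot, y to its left, z up, the work surface at z = 0. Lengths are in mm, angles in rad, forces in N, time in s.
With the tool pointing down it reaches from about 325 to 775 mm from the base axis. Payload 9.3 kg.
Tool frame: the origin (TCP) lies at the very end of the fingers, on their centre line; the grasp point (between the pads) lies 19 mm behind it (arm.hold_point_z is the distance from the TCP to the grasp point, in mm); z points along the fingers, y is the direction in which the jaws open and shut (so a half turn about z gives the same grasp; the last joint's range is limited). The gripper opens to 85 mm and grips with 20 to 120 N. Pads are 22 mm wide; open, the fingers measure 114 mm over their backs; the gripper's body (76 mm by 85 mm) begins 54 mm behind the grasp point. The pads swing forward as they close: fully open they stand 13 mm farther back than shut.
Start: joints at [-1.448, 0.259, 0.021, 1.334, 0, 1.418], TCP at [149.767, -529.213, 231.279] pointing down, gripper open.
Joint ranges: [-3.04, 3.04], [-0.91, 1.82], [-1.04, 1.36], [-1.92, 1.95], [-1.52, 1.45], [-3.14, 3.14]. Speed limits (rad/s): [2.22, 2.22, 2.79, 3.14, 3.14, 3.14].

INTERFACE

Orientations are given as a unit quaternion [w, x, y, z].
In Python, from plant import sensors, imaging, arm gives the robot as it stands.
- The arm moves only by the tool arm_command, never from a script. Its argument "targets" is a list of rows, each a list of 2 entries, a list of its own where there are three numbers: the shift along the tool's x, y, z in mm, then the turn about the tool's z in rad. In form: [[[tx, ty, tz], twist], ...]. A call has 1 to 8 rows; each row shifts and turns the commanded pose from where the row before left it, along the tool's axes as they then stand; what a row does not reach is not made up. A row lasts 1/10 s, in which the tool goes at most 50 mm and 8.59 degrees, less where a joint would pass 70% of its speed; a pose out of reach is approached as far as the arm can. A call with a gripper value outside its range is refused whole. "claw" is the closure, from -1 (fully open) to 1 (shut), set as the call begins (left out, the last holds). The fingers move at their own pace and stop on an object; the grip force is fixed at half the most. Time passes only in rows, so rows that do not move let the fingers close. It gives the time, the measured TCP pose, the force and the opening at its end, in the units of the state.
- sensors.state(): the state, without advancing time (a new reading comes with each control period).
- imaging.read_camera(name): name is "side" or "top" or "wrist"; returns a dict with "color" (400x640x3 uint8, red, green, blue), "fovy" (degrees; the focal length in pixels is half the picture's height over the tangent of half this angle, whatever the lens; pixels are square), "cx", "cy" (the principal point, pixels), "origin" and "rotation" of the camera in the world. Camera axes: x right, y down, z forward; pixel columns grow to the right and rows downward; lengths in mm; the calibration is good to about 2 mm. A picture is of the moment at which its call begins. There is no depth.
- arm.finish_job(): hands the job in, once; it reports no verdict.
The state is a dict: "t": time; "joint_positions": joint angles; "joint_velocities": joint speeds; "joint_efforts": joint torques, N m; "position": TCP position; "ee_rot": TCP orientation; "wrist_force": force on the tool from outside, world axes, zero at the start; "moment": the same for the moment, N m; "opening": opening from 0.0 (shut) to 1.0 (fully open).
Only numpy, scipy, OpenCV 4.12 (cv2) and the standard library are available. Lean on these libraries where they do the work, as an engineer would, in place of code of your own. Each camera call takes 0.05 s, during which the arm holds its last target.

## Working session

There is one attempt and no reset: what is moved stays moved. The work goes in short steps, Python scripts to look and compute and a tool call to move; the robot and the scene stay as the last step left them, time stands still between calls to the robot, and variables do not carry over. Pictures are saved under pics/ and viewed, and the job is handed in when it is done.

Besides the shell and the picture viewer there is one more tool, called as name(argument=value, ...) on one line, values as JSON. arm_command: Moves the arm, as the interface text tells. Its arguments: {"type":"object","properties":{"targets":{"type":"array"},"claw":{"type":"number"}},"required":["targets"]}

```bash
mkdir -p pics; ls
cat > h.py <<'E'
import numpy as np, cv2
from plant import sensors, imaging, arm
def cam(n):
    c=imaging.read_camera(n); c['f']=200/np.tan(np.radians(c['fovy'])/2); return c
E
python3 - <<'E'
from h import *
for n in('side','top','wrist'):
    c=cam(n); cv2.imwrite(f'pics/{n}0.png',c['color'][:,:,::-1]); print(n,c['fovy'],c['cx'],c['cy'],c['origin'],np.round(c['rotation'],3).tolist())
print(sensors.state(),arm.hold_point_z)
E
```

```text
pics
side 46.19110768993761 316.9327544866945 211.11189328120668 [623.53688813 950.33311343 658.92964094] [-0.013, -0.001, 0.876, -0.483]
top 53.4109715603643 326.23986327007214 201.82328918514037 [552.79531388  60.0385592  964.65844491] [0.016, -0.705, 0.708, -0.035]
wrist 67.50940926044015 318.219215921765 195.81871805064816 [ 224.5833379  -509.37290508  373.32501123] [0.121, 0.788, -0.596, -0.092]
{'t': 0.15, 'joint_positions': array([-1.44760019e+00,  2.59098197e-01,  2.09305795e-02,  1.33371594e+00,
       -1.79240636e-05,  1.41821682e+00]), 'joint_velocities': array([ 0.00046485, -0.0009411 ,  0.0024788 , -0.00182066, -0.00174833,
       -0.00019448]), 'joint_efforts': array([ 3.12970464e-03, -5.55972397e+01,  3.44661677e+01,  1.13416728e-02,
       -2.31732693e-04, -1.05769217e-06]), 'position': array([ 149.73521194, -528.99686282,  230.78368783]), 'ee_rot': array([-5.43688129e-04,  9.90508380e-01,  1.37451279e-01, -9.74727137e-07]), 'wrist_force': array([0.22678631, 0.48953743, 0.91498337]), 'moment': array([-0.00182348,  0.03928893, -0.0125064 ]), 'opening': 0.9976281948881017} 18.700000000000003
```

View pics/top0.png

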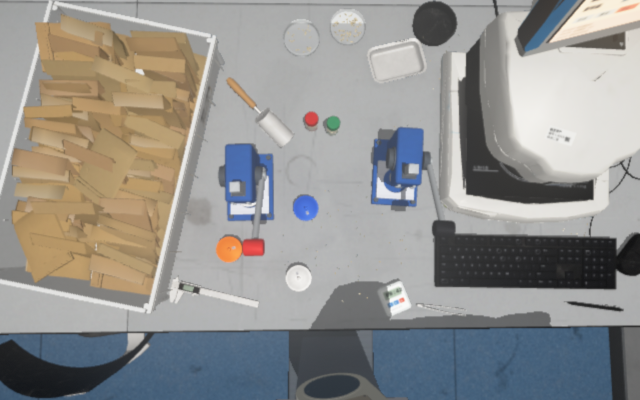

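View pics/side0.png

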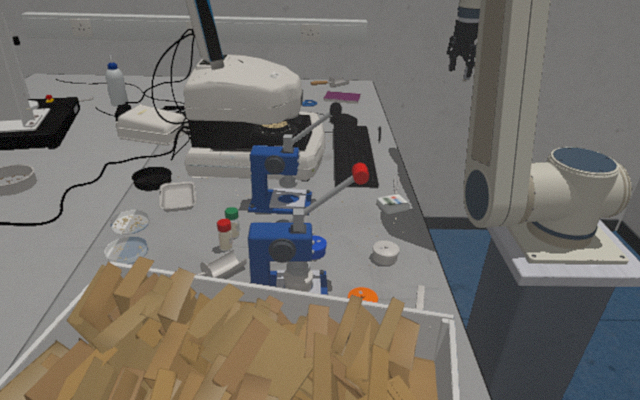

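View pics/wrist0.png

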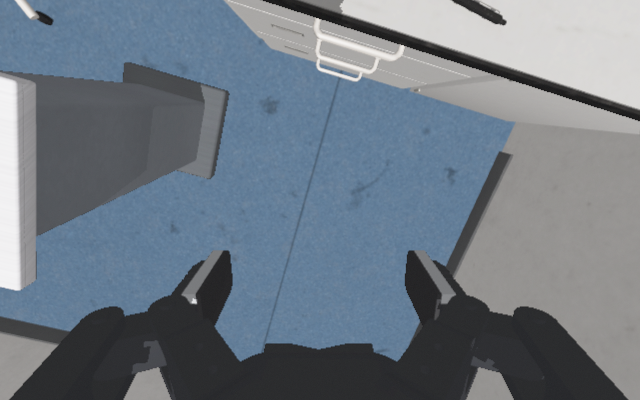

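The top view has the red grip at (254,247), lever running up to the blue press at (240,180). The black grip is at (444,228) on the press at (400,165). In the side view the red grip is at (361,174) and the black one at (336,109).

Possible confusions:
- Red vial cap at top (312,119).
- Blue ball or dome at (306,208).
- Orange disc at (229,249).
- Black grip at (444,228).

I choose the red grip at (254,247), and check it in a crop while triangulating.

```bash
cat >> h.py <<'E'
from scipy.spatial.transform import Rotation as R
def rot(q): return R.from_quat([q[1],q[2],q[3],q[0]]).as_matrix()
def ray(c,u,v):
    d=rot(c['rotation'])@np.array([(u-c['cx'])/c['f'],(v-c['cy'])/c['f'],1]); return np.array(c['origin']),d/np.linalg.norm(d)
def tri(r1,r2):
    A=np.stack([r1[1],-r2[1]],1); s=np.linalg.lstsq(A,r2[0]-r1[0],rcond=None)[0]
    a=r1[0]+s[0]*r1[1]; b=r2[0]+s[1]*r2[1]; return (a+b)/2,np.linalg.norm(a-b)
def plane(r,z): return r[0]+r[1]*(z-r[0][2])/r[1][2]
def redmask(c):
    h=cv2.cvtColor(c['color'],cv2.COLOR_RGB2HSV); return (((h[...,0]<6)|(h[...,0]>172))&(h[...,1]>150)&(h[...,2]>60)).astype(np.uint8)
def blobs(m,n=40):
    k,l,s,ce=cv2.connectedComponentsWithStats(m); return [(s[i].tolist(),ce[i].round(1).tolist()) for i in range(1,k) if s[i][4]>n]
E
python3 - <<'E'
from h import *
C={n:cam(n) for n in('side','top')}
for n in C: print(n,blobs(redmask(C[n])))
im=C['top']['color'][130:280,200:340,::-1]; im2=C['side']['color'][130:310,220:400,::-1]
im=cv2.resize(im,(400,400*150//140)); im2=cv2.resize(im2,(400,400))
o=np.zeros((430,800,3),np.uint8); o[:im.shape[0],:400]=im; o[:400,400:]=im2; cv2.imwrite('pics/crop1.png',o)
print(tri(ray(C['top'],254,247.5),ray(C['side'],361,174)))
print('black',tri(ray(C['top'],444,228),ray(C['side'],336,109)))
h=cv2.cvtColor(C['top']['color'],cv2.COLOR_RGB2HSV); m=((abs(h[...,0].astype(int)-112)<10)&(h[...,1]>150)&(h[...,2]>60)).astype(np.uint8); m[320:]=0
print(blobs(m,100))
E
```

```text
side [([352, 162, 17, 22, 288], [360.2, 172.7]), ([217, 219, 14, 13, 145], [223.7, 224.8])]
top [([305, 113, 12, 12, 111], [310.9, 118.3]), ([242, 241, 21, 14, 279], [252.4, 247.5])]
(array([523.19407177, 170.10114648, 249.80447691]), np.float64(0.7224823189027654))
black (array([ 555.44129873, -171.11355916,  251.82129488]), np.float64(1.957111968030511))
[([294, 196, 23, 24, 408], [305.0, 207.2])]
```

View pics/crop1.png

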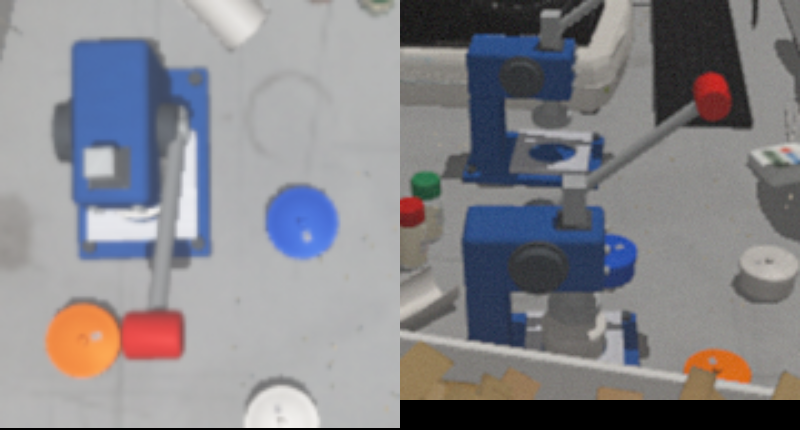

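Run:
```python
from h import *
c=cam('top')
im=cv2.resize(c['color'][140:265,215:285,::-1],None,fx=6,fy=6,interpolation=cv2.INTER_CUBIC)[:, :]
im=cv2.resize(c['color'][140:235,210:285,::-1],None,fx=6,fy=6,interpolation=cv2.INTER_CUBIC)
cv2.imwrite('pics/crop2.png',im)
m=redmask(c); k,l,s,_=cv2.connectedComponentsWithStats(m)
i=[i for i in range(1,k) if s[i][4]>200][0]
p=np.argwhere(l==i)[:,::-1].astype(np.float32); print(cv2.minAreaRect(p))
for q in cv2.boxPoints(cv2.minAreaRect(p)): print(q,plane(ray(c,*q),250).round(1))
```

```text
((252.0, 247.5), (13.0, 20.0), 90.0)
[242. 241.] [535.2 191.4 250. ]
[262. 241.] [535.  155.9 250. ]
[262. 254.] [512.  155.8 250. ]
[242. 254.] [512.2 191.2 250. ]
```

View pics/crop2.png

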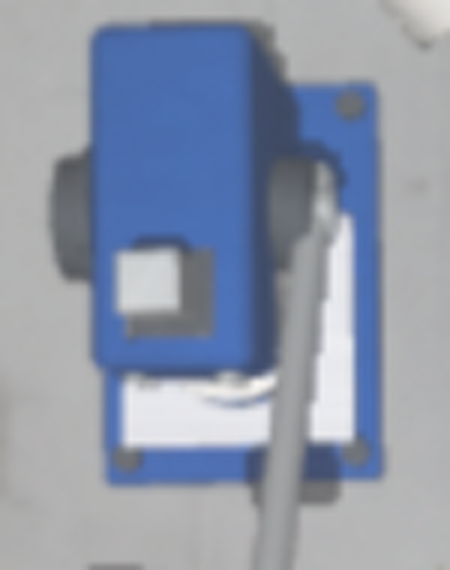

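The grip is at about (523,172,251), which matches the expected height of 252. The press yaw is about 0.015 rad. The last joint's range means I need the half-turned grasp, so I lift and twist by -2.88 first.

arm_command(targets=[[[0,0,-15],-0.144],[[0,0,-15],-0.144],[[0,0,-15],-0.144],[[0,0,-15],-0.144],[[0,0,-15],-0.144],[[0,0,-15],-0.144],[[0,0,0],-0.144],[[0,0,0],-0.144]], claw=-1)

```text
t: 1.1
position: [149.8, -529.4, 321.7]
ee_rot: [0.0, 0.754, 0.657, -0.0]
wrist_force: [-0.6, 0.5, -0.6]
opening: 1.003
```

arm_command(targets=[[[0,0,0],-0.144],[[0,0,0],-0.144],[[0,0,0],-0.144],[[0,0,0],-0.144],[[0,0,0],-0.144],[[0,0,0],-0.144],[[0,0,0],-0.144],[[0,0,0],-0.144]])

```text
t: 1.9
position: [149.7, -529.2, 321.2]
ee_rot: [-0.0, 0.274, 0.962, 0.0]
wrist_force: [0.9, 0.2, 0.1]
opening: 1.0
```

arm_command(targets=[[[0,0,0],-0.144],[[0,0,0],-0.144],[[0,0,0],-0.144],[[0,0,0],-0.144],[[0,0,0],0]])

```text
t: 2.4
position: [149.7, -529.2, 321.2]
ee_rot: [-0.0, -0.008, 1.0, 0.0]
wrist_force: [-0.3, -0.0, 0.5]
opening: 1.001
```

arm_command(targets=[[[-25,38,0],0],[[-25,38,0],0],[[-25,38,0],0],[[-25,38,0],0],[[-25,38,0],0],[[-25,38,0],0],[[0,0,0],0]])

```text
t: 3.1
position: [298.3, -295.1, 322.1]
ee_rot: [0.001, -0.007, 1.0, -0.0]
wrist_force: [0.4, -0.1, 1.3]
opening: 0.996
```

arm_command(targets=[[[-14,42,0],0],[[-14,42,0],0],[[-14,42,0],0],[[-14,42,0],0],[[-14,42,0],0],[[-14,42,0],0],[[-14,42,0],0],[[0,0,0],0]])

```text
t: 3.9
position: [391.0, 0.1, 321.3]
ee_rot: [0.0, -0.008, 1.0, 0.0]
wrist_force: [-0.9, -0.3, 0.4]
opening: 1.001
```

Delta to the hover point is (132,172), which is tool (-134.6,170).

arm_command(targets=[[[-27,34,0],0],[[-27,34,0],0],[[-27,34,0],0],[[-27,34,0],0],[[-27,34,0],0],[[0,0,0],0],[[0,0,0],0]])

```text
t: 4.6
position: [523.5, 167.8, 320.3]
ee_rot: [-0.001, -0.006, 1.0, -0.0]
wrist_force: [0.3, -0.0, 0.0]
opening: 0.998
```

Run:
```python
from h import *
C={n:cam(n) for n in('side','top','wrist')}
for n in C:
    print(n,blobs(redmask(C[n])))
o=np.zeros((400,800,3),np.uint8)
o[:,:]=0
o[:250,:400]=cv2.resize(C['wrist']['color'],(400,250))[:,:,::-1]
o[:,400:]=cv2.resize(C['side']['color'][80:280,240:440],(400,400))[:,:,::-1]
cv2.imwrite('pics/hov.png',o); cv2.imwrite('pics/hovw.png',C['wrist']['color'][:,:,::-1])
c=C['wrist']; b=[x for x in blobs(redmask(c)) if x[0][4]>1000]
print(c['origin'],sensors.state()['position'])
for x in b:
  s=x[0]; 
  for u,v in((s[0],s[1]),(s[0]+s[2],s[1]),(s[0],s[1]+s[3]),(s[0]+s[2],s[1]+s[3]),x[1]): print(u,v,plane(ray(c,u,v),252).round(1),plane(ray(c,u,v),267).round(1))
  print(tri(ray(c,*x[1]),ray(C['side'],360.7,173.2)))
```

```text
side [([352, 163, 17, 21, 270], [359.9, 173.1]), ([217, 219, 14, 13, 142], [223.8, 224.8])]
top [([305, 113, 12, 12, 111], [310.9, 118.3])]
wrist [([299, 192, 50, 39, 1833], [323.6, 211.3]), ([248, 323, 19, 22, 331], [257.1, 333.3])]
[446.76582077 164.96388698 463.92083088] [522.59583186 166.89585861 321.64199647]
299 192 [510.5 151.4 252. ] [506.  152.4 267. ]
349 192 [510.1 188.4 252. ] [505.6 186.7 267. ]
299 231 [541.9 151.2 252. ] [535.2 152.2 267. ]
349 231 [541.5 189.8 252. ] [534.8 188.  267. ]
323.6 211.3 [525.5 169.9 252. ] [519.9 169.5 267. ]
(array([524.47900208, 170.17990561, 252.00951151]), np.float64(2.0299987246769646))
```

View pics/hov.png

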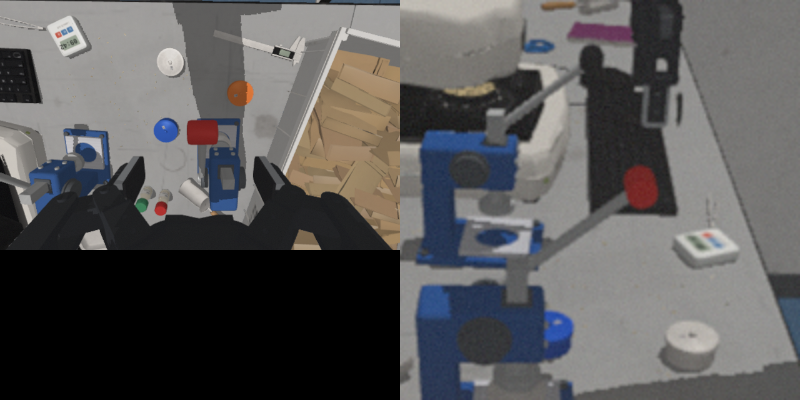

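View pics/hovw.png

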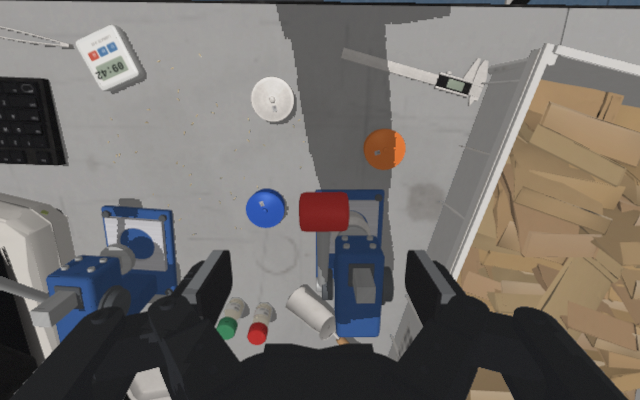

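arm_command(targets=[[[-1,2,12],0],[[0,0,20],0],[[0,0,20],0],[[0,0,20],0],[[0,0,12],0],[[0,0,6],0],[[0,0,0],0],[[0,0,0],0]])

```text
t: 5.55
position: [524.1, 170.1, 232.0]
ee_rot: [0.001, -0.007, 1.0, 0.0]
wrist_force: [0.4, 0.7, -0.3]
opening: 1.002
```

Run:
```python
from h import *
C={n:cam(n) for n in('side','wrist')}
o=np.zeros((400,800,3),np.uint8)
o[:250,:400]=cv2.resize(C['wrist']['color'],(400,250))[:,:,::-1]
o[:,400:]=cv2.resize(C['side']['color'][80:280,240:440],(400,400))[:,:,::-1]
cv2.imwrite('pics/low.png',o)
```

```text
(no output)
```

View pics/low.png

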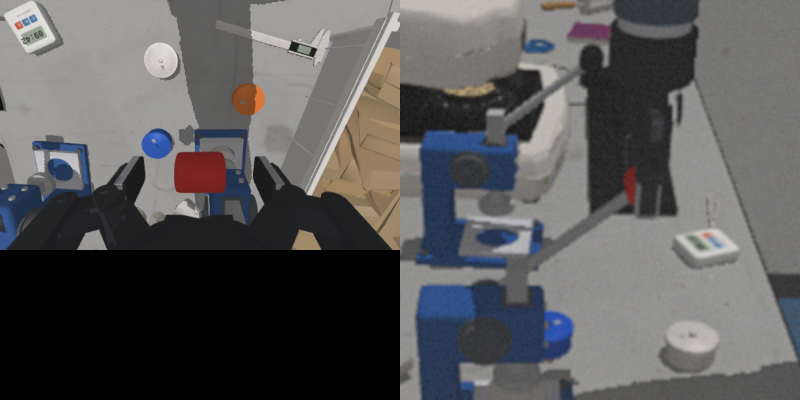

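arm_command(targets=[[[0,0,2],0],[[0,0,0],0],[[0,0,0],0],[[0,0,0],0],[[0,0,0],0],[[0,0,0],0],[[0,0,0],0],[[0,0,0],0]], claw=1)

```text
t: 6.45
position: [523.9, 170.8, 229.6]
ee_rot: [0.0, -0.007, 1.0, 0.001]
wrist_force: [-0.2, 5.8, 2.5]
opening: 0.413
```

Run:
```python
from h import *
C={n:cam(n) for n in('side','wrist')}
s=sensors.state();print(s['t'],s['wrist_force'],s['moment'],s['opening'],s['position'])
o=np.zeros((400,800,3),np.uint8)
o[:250,:400]=cv2.resize(C['wrist']['color'],(400,250))[:,:,::-1]
o[:,400:]=cv2.resize(C['side']['color'][80:280,240:440],(400,400))[:,:,::-1]
cv2.imwrite('pics/grip.png',o)
```

```text
6.55 [-0.25754233  5.00745421  1.95870793] [0.72361744 0.20749928 0.12068353] 0.4147945395633329 [523.86570593 170.81580564 229.60972681]
```

View pics/grip.png

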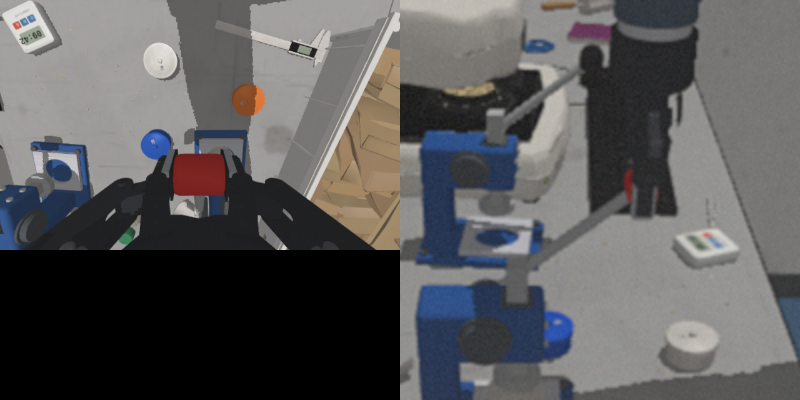

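Grasped: the opening of 0.41 is about 35 mm, matching the 36 mm grip. Pulling along the arc.

arm_command(targets=[[[6,7.5,0],0]])

```text
t: 6.65
position: [522.5, 171.5, 228.6]
ee_rot: [0.004, -0.005, 1.0, -0.007]
wrist_force: [47.0, -67.7, -32.2]
opening: 0.416
```

I put 7.5 in the y slot instead of z by mistake, and the side force rose to 68 N. Undoing it at once.

arm_command(targets=[[[-6,-7.5,0],0],[[0,0,0],0],[[0,0,0],0]])

```text
t: 6.95
position: [523.8, 170.7, 229.5]
ee_rot: [0.0, -0.007, 1.0, 0.0]
wrist_force: [0.2, 6.5, 2.8]
opening: 0.412
```

Run:
```python
from h import *
s=sensors.state();print(s['t'],s['wrist_force'],s['moment'],s['opening'],s['position'])
```

```text
6.95 [0.20227507 6.52275634 2.78432127] [0.10089673 0.17927634 0.10482807] 0.4123226411940619 [523.84779585 170.7116777  229.5106069 ]
```

Back to the earlier pose and forces. Now the arc in x and z.

arm_command(targets=[[[6,0,7.5],0],[[5.5,0,7.5],0],[[5,0,8],0],[[5,0,8],0]])

```text
t: 7.35
position: [503.9, 170.5, 199.9]
ee_rot: [0.003, -0.007, 1.0, 0.001]
wrist_force: [3.9, 3.3, 10.8]
opening: 0.415
```

arm_command(targets=[[[4.2,0,8.5],0],[[4,0,8.5],0],[[3.3,0,9],0],[[3.2,0,9],0]])

```text
t: 7.75
position: [489.0, 170.2, 165.0]
ee_rot: [0.003, -0.007, 1.0, 0.001]
wrist_force: [0.3, 3.8, 13.8]
opening: 0.416
```

arm_command(targets=[[[2.4,0,9.2],0],[[2.3,0,9.2],0],[[1.5,0,9.2],0],[[1.3,0,9.2],0]])

```text
t: 8.15
position: [481.7, 170.1, 128.4]
ee_rot: [0.003, -0.007, 1.0, 0.001]
wrist_force: [-1.6, 2.0, 17.9]
opening: 0.413
```

arm_command(targets=[[[0.3,0,2.0],0],[[0,0,1.0],0],[[0,0,0],0],[[0,0,0],0]])

```text
t: 8.55
position: [481.4, 170.1, 125.5]
ee_rot: [0.002, -0.007, 1.0, 0.001]
wrist_force: [-2.5, 2.5, 14.5]
opening: 0.414
```

Run:
```python
from h import *
C={n:cam(n) for n in('side','wrist')}
s=sensors.state();print(s['t'],s['wrist_force'],s['moment'],s['opening'],s['position'])
o=np.zeros((400,800,3),np.uint8)
o[:250,:400]=cv2.resize(C['wrist']['color'],(400,250))[:,:,::-1]
o[:,400:]=cv2.resize(C['side']['color'][130:310,230:410],(400,400))[:,:,::-1]
cv2.imwrite('pics/down.png',o)
c=C['wrist']; print(blobs(redmask(c),300), plane(ray(c,*max(blobs(redmask(c)),key=lambda b:b[0][4])[1]),149+5))
```

```text
8.65 [-0.93147339  1.90941333 14.90957087] [ 0.49271548 -0.37939981  0.21540232] 0.4127332373869378 [481.35979711 170.07756855 125.48057575]
[([275, 248, 87, 69, 5693], [318.3, 282.0])] [480.74777817 168.91788659 154.        ]
```

View pics/down.png

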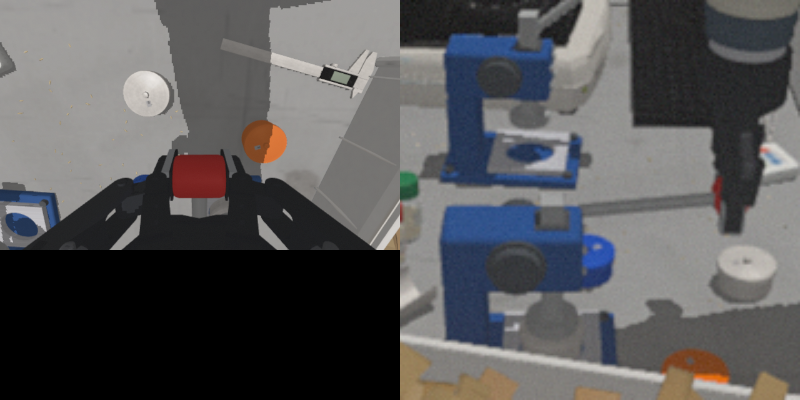

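The lever is now almost level, as it should be near q≈0.6, and the lid is under the ram. I press a little further to feel the stop.

arm_command(targets=[[[0,0,1.5],0],[[0,0,1.5],0],[[0,0,0],0],[[0,0,0],0]])

```text
t: 9.05
position: [481.2, 170.1, 122.7]
ee_rot: [0.002, -0.007, 1.0, 0.001]
wrist_force: [-2.8, 2.4, 18.7]
opening: 0.406
```

arm_command(targets=[[[0,0,2],0],[[0,0,1],0],[[0,0,0],0],[[0,0,0],0]])

```text
t: 9.45
position: [481.2, 170.1, 121.8]
ee_rot: [0.003, -0.007, 1.0, 0.001]
wrist_force: [-11.3, -0.2, 39.5]
opening: 0.414
```

The stop is reached: the force rose to 39.5 N with almost no further travel. Now easing back slowly along the arc.

arm_command(targets=[[[0,0,-2.5],0],[[0,0,-2.5],0],[[-0.7,0,-4.7],0],[[-0.7,0,-4.7],0],[[-0.7,0,-4.7],0],[[-0.7,0,-4.7],0]])

```text
t: 10.05
position: [483.5, 170.1, 142.2]
ee_rot: [0.001, -0.007, 1.0, 0.0]
wrist_force: [2.2, 4.4, 5.5]
opening: 0.41
```

arm_command(targets=[[[-1.2,0,-4.6],0],[[-1.2,0,-4.6],0],[[-1.2,0,-4.6],0],[[-1.2,0,-4.6],0],[[-1.6,0,-4.5],0],[[-1.6,0,-4.5],0],[[-1.6,0,-4.5],0],[[-1.6,0,-4.5],0]])

```text
t: 10.85
position: [493.8, 170.3, 177.9]
ee_rot: [-0.0, -0.007, 1.0, 0.0]
wrist_force: [1.7, 4.7, 2.1]
opening: 0.412
```

arm_command(targets=[[[-2.1,0,-4.3],0],[[-2.1,0,-4.3],0],[[-2.1,0,-4.3],0],[[-2.1,0,-4.3],0],[[-2.5,0,-4],0],[[-2.5,0,-4],0],[[-2.5,0,-4],0],[[-2.5,0,-4],0]])

```text
t: 11.65
position: [511.1, 170.6, 210.7]
ee_rot: [-0.001, -0.007, 1.0, 0.0]
wrist_force: [-2.4, 6.0, 0.6]
opening: 0.414
```

arm_command(targets=[[[-2.8,0,-3.8],0],[[-2.8,0,-3.8],0],[[-2.8,0,-3.8],0],[[0,0,0],0]])

```text
t: 12.05
position: [519.7, 170.7, 222.4]
ee_rot: [-0.001, -0.007, 1.0, 0.0]
wrist_force: [-5.3, 5.1, 3.7]
opening: 0.415
```

arm_command(targets=[[[-1.3,0,-1.8],0],[[-1.3,0,-1.8],0],[[0,0,0],0]])

```text
t: 12.35
position: [522.3, 170.8, 225.6]
ee_rot: [-0.001, -0.007, 1.0, 0.0]
wrist_force: [-3.6, 5.3, 1.0]
opening: 0.41
```

arm_command(targets=[[[-1.0,0,-1.5],0],[[-0.5,0,-1.5],0],[[0,0,-1.5],0],[[0,0,0],0]])

```text
t: 12.75
position: [523.2, 170.8, 227.0]
ee_rot: [-0.004, -0.007, 1.0, 0.0]
wrist_force: [2.2, 7.3, -19.6]
opening: 0.408
```

Run:
```python
from h import *
C={n:cam(n) for n in('side','wrist')}
s=sensors.state();print(s['t'],s['wrist_force'],s['moment'],s['opening'],s['position'])
o=np.zeros((400,800,3),np.uint8)
o[:250,:400]=cv2.resize(C['wrist']['color'],(400,250))[:,:,::-1]
o[:,400:]=cv2.resize(C['side']['color'][80:280,240:440],(400,400))[:,:,::-1]
cv2.imwrite('pics/up.png',o)
```

```text
12.85 [  1.49634335   6.93000742 -18.81191156] [1.31905764 0.03218611 0.03855909] 0.413405799729841 [523.18865283 170.76587986 227.03555308]
```

View pics/up.png

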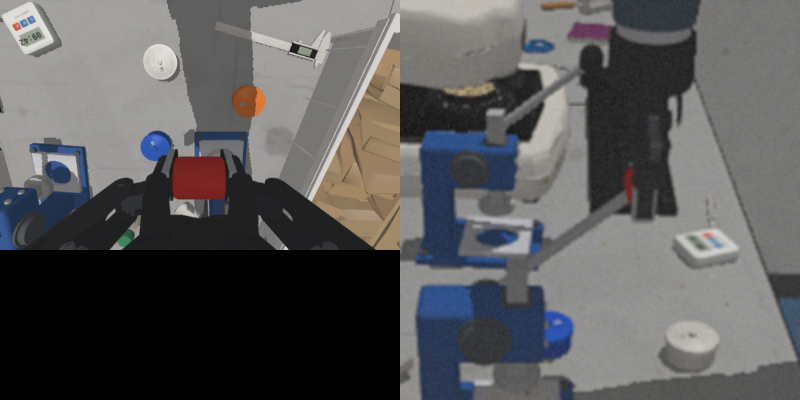

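The upward pull met the home stop (-19 N), and the lever looks the same as before the pull. I take off the preload, open and lift clear.

arm_command(targets=[[[0,0,1.2],0],[[0,0,0],0]])

```text
t: 13.05
position: [523.2, 170.8, 226.9]
ee_rot: [-0.003, -0.007, 1.0, 0.0]
wrist_force: [-0.5, 6.7, -11.5]
opening: 0.413
```

arm_command(targets=[[[0,0,0],0],[[0,0,0],0],[[0,0,0],0],[[0,0,0],0],[[0,0,0],0],[[0,0,0],0],[[0,0,0],0]], claw=-1)

```text
t: 13.75
position: [524.8, 170.1, 229.2]
ee_rot: [0.0, -0.007, 1.0, -0.0]
wrist_force: [0.5, -0.3, 0.1]
opening: 0.998
```

arm_command(targets=[[[0,0,-10],0],[[0,0,-20],0],[[0,0,-25],0],[[0,0,-25],0],[[0,0,-25],0],[[0,0,0],0]])

```text
t: 14.35
position: [525.5, 170.3, 338.1]
ee_rot: [0.003, -0.007, 1.0, 0.0]
wrist_force: [-0.5, 0.5, -0.6]
opening: 0.999
```

arm_command(targets=[[[25,0,0],0],[[25,0,0],0],[[25,0,0],0],[[25,0,0],0],[[0,0,0],0],[[0,0,0],0]])

```text
t: 14.95
position: [424.7, 168.8, 334.5]
ee_rot: [0.001, -0.007, 1.0, 0.0]
wrist_force: [0.4, 0.2, 0.3]
opening: 1.001
```

Run:
```python
from h import *
C={n:cam(n) for n in('side','wrist')}
s=sensors.state();print(s['t'],s['wrist_force'],s['opening'],s['position'],np.abs(s['joint_velocities']).max())
o=np.zeros((400,800,3),np.uint8)
o[:250,:400]=cv2.resize(C['wrist']['color'],(400,250))[:,:,::-1]
o[:,400:]=cv2.resize(C['side']['color'][130:310,220:400],(400,400))[:,:,::-1]
cv2.imwrite('pics/end.png',o)
c=C['side'];print(blobs(redmask(c)))
w=max(blobs(redmask(C['wrist'])),key=lambda b:b[0][4])[1]
print(tri(ray(C['wrist'],*w),ray(c,*[b for b in blobs(redmask(c)) if b[0][0]>300][0][1])))
```

```text
15.05 [-0.05634965  0.1222006   0.47903549] 1.0022971726134078 [425.39717702 168.76275879 334.01646851] 0.009174182646794015
[([352, 162, 17, 23, 278], [360.1, 172.7]), ([217, 219, 14, 13, 142], [223.7, 224.7])]
(array([525.10024114, 169.99333109, 252.85093112]), np.float64(1.0146604152078214))
```

View pics/end.png

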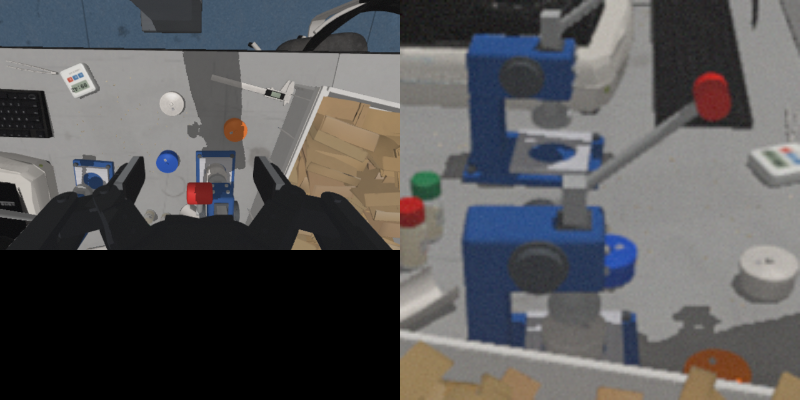

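The red grip is back at (360,173) in the side view, where it started, and triangulates to z≈253. The gripper is clear and the other lever has not moved.

```bash
python3 -c "
from h import *
print(arm.finish_job())"
```

```text
the job is handed in; nothing more can be done
None
```

I pulled the red-grip press's lever down to its lower stop, eased it back up slowly (about 0.3 rad/s), let go and handed the job in at about 15 s. No verdict was reported.

**Lower stop:** I pinched the grip across its flat ends and followed the arc down. The force then jumped from about 19 to 39.5 N with almost no further travel, and the rod was nearly level.

**Home stop:** On the way back the upward pull met the home stop at about -19 N. After release the grip triangulates to (525, 170, 253), against (524, 170, 252) at the start and 252 mm nominal height.

**At the end:** The wrist force is about 0 and the gripper is open and well clear. I never approached the empty press, and its lever looks unmoved.

**What went wrong or is uncertain:**
- My first pull row had a value in the wrong axis. That gave a side force of about 68 N on the grip for one row, about 88 N in all, below the 120 N wrist limit. I undid it at once; the forces returned to normal and nothing appeared to shift.
- At the bottom the tool travelled about 108 mm against 103 mm expected, probably the pads slipping a few millimetres on the grip.
- I did not measure the lid height directly. That the lid is home is inferred from reaching the lower stop.

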